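Loosen a screw cap whose thread hand is unknown

ROBOT

A 6-joint arm with a two-finger parallel gripper is mounted at the origin on the work surface; the furniture and walls round the work are solid. World frame = base frame: x ahead of the robot, y to its left, z up, the work surface at z = 0. Lengths are in m, angles in rad, forces in N, time in s.
With the tool pointing down it reaches from about 0.25 to 0.775 m from the base axis. Payload 4 kg.
Tool frame: the origin (TCP) lies at the very end of the fingers, on their centre line; the grasp point (between the pads) lies 19 mm behind it; z points along the fingers, y is the direction in which the jaws open and shut (so a half turn about z gives the same grasp; the last joint's range is limited). The gripper opens to 85 mm and grips with 20 to 120 N. Pads are 22 mm wide; open, the fingers measure 114 mm over their backs; the gripper's body (76 mm by 85 mm) begins 54 mm behind the grasp point. The pads swing forward as they close: fully open they stand 13 mm farther back than shut.
Start: joints at [-1.247, 0.087, 1.371, -0, 1.684, -0.103], TCP at [0.228, -0.501, 0.231] pointing down, gripper open.
Joint ranges: [-3.1, 3.1], [-0.76, 2.03], [0.27, 2.55], [-1.08, 4.22], [0.17, 2.65], [-2.57, 2.57]. Speed limits (rad/s): [2.79, 2.79, 3.14, 3.14, 3.14, 3.14].

INTERFACE

Orientations are given as a 3x3 rotation matrix whose columns are the frame's x, y, z axes.
In Python, from plant import r gives the robot as it stands. The module is installed in compiled form; this text tells all that it offers.
- The arm moves only by the tool send_rows, never from a script. Its argument "deltas" is text: rows parted by semicolons, each of 5 numbers parted by spaces: the closure, from 0 (fully open) to 1 (shut), then the shift along the tool's x, y, z in mm, then the turn about the tool's z in rad. In form: jaw x y z twist; .... A call has 1 to 5 rows; each row shifts and turns the commanded pose from where the row before left it, along the tool's axes as they then stand; what a row does not reach is not made up. A row lasts 1/12 s, in which the tool goes at most 41.7 mm and 7.16 degrees, less where a joint would pass 70% of its speed; a pose out of reach is approached as far as the arm can. A call is refused whole if a number of a shift passes 41.7 or a number of a turn 0.125, either way. A call with a gripper value outside its range is refused whole. The fingers move at their own pace and stop on an object; the grip force is fixed at half the most. Time passes only in rows, so rows that do not move let the fingers close. It gives the time, the measured TCP pose, the force and the opening at its end, in the units of the state.
- r.get_state(): the state, without advancing time (a new reading comes with each control period).
- r.snapshot(name): name is "scene" or "top" or "wrist"; returns the picture (420x560x3 uint8, red, green, blue); there is no depth.
- r.camera_info(name): a dict with "fovy" (degrees; the focal length in pixels is half the picture's height over the tangent of half this angle, whatever the lens; pixels are square), "cx", "cy" (the principal point, pixels), "dist_coeffs" ([k1, k2, p1, p2, k3] as OpenCV has them; the pictures are not rectified), "camera_from_world" (4x4, takes a point from world to camera coordinates); the wrist camera has in their place "mount" (4x4, takes a point from camera to tool coordinates, whose origin is the TCP and whose axes are the flange's). Camera axes: x right, y down, z forward; pixel columns grow to the right and rows downward; lengths in m; the calibration is good to about 2 mm. A picture is of the moment at which its call begins: read the wrist's pose just before it. camera_info takes no time and is no camera call.
- r.sign_off(): hands the job in, once; it reports no verdict.
The state is a dict: "clock": time; "joint_pos": joint angles; "dq": joint speeds; "joint_torque": joint torques, N m; "ee_pos": TCP position; "ee_rot": TCP orientation; "wrist_force": force on the tool from outside, world axes, zero at the start; "ft_torque": the same for the moment, N m; "opening": finger opening in m.
Only numpy, scipy, OpenCV 4.12 (cv2) and the standard library are available. Lean on these libraries where they do the work, as an engineer would, in place of code of your own. Each camera call takes 0.05 s, during which the arm holds its last target.

TASK

Loosen the black screw cap of the steel pressure filter holder by at least a quarter turn, by pushing its cross bar round, so that it can be spun off next. Nobody knows whether this one has a normal or a reverse thread: feel which way it goes, and do not force it when it stops solid. Leave the other things on the bench where they are.

Things in the scene. Friction and masses are not known exactly. Their poses are not given: they have to be found in the camera images.
- holder: Steel pressure filter holder, an upright round can, fixed to the bench: foot flange 148 mm across, can 120 mm across, 90 mm tall, with a black ribbed screw cap 132 mm across whose flat top is 128 mm above the bench. Origin: on the can's axis at bench level; z up. A small brass outlet sticks out along its own -x, up to 90 mm from the axis, 45 mm above the bench.
- screw_cap (a joint): Turn of the cap about the holder's upright axis, in rad, positive counter-clockwise seen from above. Starts within 0.1 of 0. At 0 the cross bar lies along the holder's own y. Thread hand differs from start to start and cannot be seen. In the tightening direction the cap stops solid within 0.25 rad of its start; in the loosening direction it turns with an even drag (about 0.25 N m, about 5 N at 55 mm from the axis) up to 2.4 rad, and stays where it is left.
- cap_hub (a point): Point on the cap's axis at the height of the cross bar's centre line, 168 mm above the bench. The steel hub round it is 32 mm across and ends 14 mm above this point; below it flares to 60 mm across where it meets the cap's top, 40 mm under this point.
- bar_end_1 (a point): Centre of one red ball (22 mm across) at the end of the cross bar, 79 mm from the axis. The bar is a level round steel rod, 12 mm thick, through the hub; 34 mm of open space lie between it and the cap's flat top. At joint 0 this end points along the holder's +y.
- bar_end_2 (a point): The same at the other end of the bar, opposite.
- timer: Small white bench timer, 60x62x20 mm, loose; origin under its centre. Leave it.
- tape: Roll of blue tape lying flat, 55 mm across, 19 mm high, loose; origin under its centre. Leave it.
- filler: Red pipette filler bulb lying down, 95x41x41 mm, loose; origin under its centre. Leave it.
- beaker: Small clear beaker, 48 mm across, 59 mm tall, loose; origin under its centre. Leave it.
- boat: Small white weighing dish, 48x48x11 mm, loose; origin under its centre. Leave it.

How it is judged:
At the end, for the whole second after the job is handed in: The cap stands at least 1.4 rad (80 degrees) from joint zero, in the direction its thread lets it loosen, and is at rest ((value of joint screw_cap above 1.4 rad or value of joint screw_cap below -1.4 rad) and velocity of joint screw_cap between -0.05 and 0.05 rad/s); the robot touches nothing.
It fails at once if the cap or holder is forced: the fingers press on it with more than 45 N (contact force between the fingers and holder above 45 N).
It fails at once if the timer, tape roll, pipette bulb, beaker or weighing dish is shifted by more than 30 mm (distance of any of timer, tape, filler, beaker, boat from where it was at the start of the episode above 0.03 m).
It also fails if it takes over 42 s, if anything falls off the work surface, if the arm or the gripper's body presses on something with over 40 N, if the wrist force passes 120 N, or if a joint passes its speed limit or range.

## Working session

There is one attempt and no reset: what is moved stays moved. The work goes in short steps, Python scripts to look and compute and a tool call to move; the robot and the scene stay as the last step left them, time stands still between calls to the robot, and variables do not carry over. Pictures are saved under pics/ and viewed, and the job is handed in when it is done.

Besides the shell and the picture viewer there is one more tool, called after ">>>" in YAML: its name, and indented under it one key for each argument. send_rows: Moves the arm, as the interface text tells. Its arguments: {"type":"object","properties":{"deltas":{"type":"string"}},"required":["deltas"]}

```bash
mkdir -p pics
python3 - <<'E'
from plant import r
import cv2,numpy as np
for n in ["scene","top"]:
    cv2.imwrite(f"pics/{n}0.png",cv2.cvtColor(r.snapshot(n),cv2.COLOR_RGB2BGR))
    print(n,r.camera_info(n))
print(r.camera_info("wrist"));print(r.get_state())
E
```

```text
scene {'fovy': 54.37493845111473, 'cx': 276.43839826412227, 'cy': 217.8428456816905, 'dist_coeffs': array([-0.09405888,  0.        ,  0.        ,  0.        ,  0.        ]), 'camera_from_world': array([[-0.74386648, -0.6680976 ,  0.01755704,  0.31413929],
       [-0.46528071,  0.49883235, -0.73121826,  0.37972078],
       [ 0.47976715, -0.55209771, -0.6819176 ,  1.02171531],
       [ 0.        ,  0.        ,  0.        ,  1.        ]])}
top {'fovy': 56.50488617009336, 'cx': 273.4565792509734, 'cy': 213.47375068868118, 'dist_coeffs': array([-0.01315464,  0.        ,  0.        ,  0.        ,  0.        ]), 'camera_from_world': array([[-0.02551518, -0.99959359, -0.01271338, -0.06673787],
       [-0.98618899,  0.02725081, -0.16336665,  0.52422537],
       [ 0.1636467 ,  0.00836947, -0.98648351,  0.9868612 ],
       [ 0.        ,  0.        ,  0.        ,  1.        ]])}
{'fovy': 58.871831711213886, 'cx': 275.8454217254337, 'cy': 206.16745818755965, 'dist_coeffs': array([-0.05446995,  0.        ,  0.        ,  0.        ,  0.        ]), 'mount': array([[-3.45161263e-04, -9.52828090e-01, 
[... 385 characters left out ...]
  3.78059481e-05,
        1.68361999e+00, -1.03079419e-01]), 'dq': array([-0.00105447, -0.0012155 , -0.00368619, -0.00171201,  0.00090775,
       -0.00014784]), 'joint_torque': array([ 3.69043802e-03, -3.53012502e+01, -3.14218104e+01,  5.27487737e-05,
        7.88592151e-03, -2.46683314e-06]), 'ee_pos': array([ 0.22752516, -0.50022864,  0.23023174]), 'ee_rot': array([[ 9.10312958e-01,  4.13920204e-01, -6.18915746e-04],
       [ 4.13920591e-01, -9.10310876e-01,  1.96302664e-03],
       [ 2.49130652e-04, -2.04315056e-03, -9.99997882e-01]]), 'wrist_force': array([ 0.16795135, -0.27603284,  0.6115002 ]), 'ft_torque': array([-0.02676854,  0.03140552,  0.05103598]), 'opening': 0.08569044236511678}
```

View pics/scene0.png

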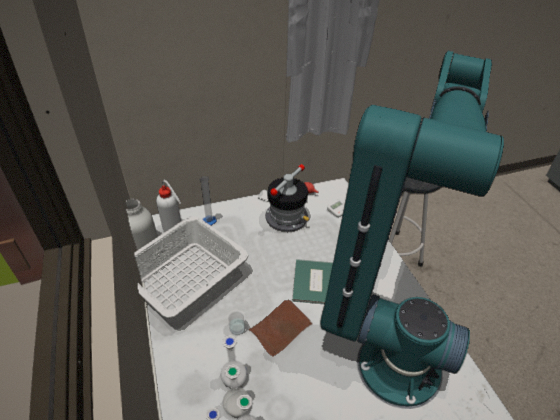

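View pics/top0.png

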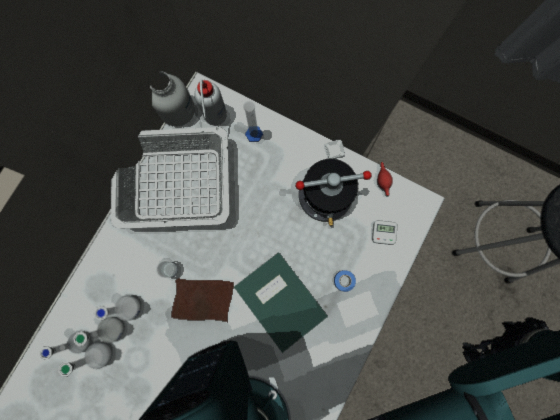

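The top view shows the holder near (330,187), with red balls at about (300,185) and (367,175). The bulb is at (385,179), the dish at (335,148), the timer at (385,232) and the tape at (344,281). In the scene view the balls are at about (275,192) and (302,168).

```bash
cat > h.py <<'E'
from plant import r
import cv2,numpy as np
def K(i):
    f=210/np.tan(np.radians(i["fovy"]/2)); return np.array([[f,0,i["cx"]],[0,f,i["cy"]],[0,0,1]])
def T(n):
    i=r.camera_info(n)
    if n!="wrist": return i,np.linalg.inv(i["camera_from_world"])
    s=r.get_state();W=np.eye(4);W[:3,:3]=s["ee_rot"];W[:3,3]=s["ee_pos"]
    return i,W@i["mount"]
def ray(n,p,z,iT=None):
    i,M=iT or T(n)
    u=cv2.undistortPoints(np.array([[p]],float),K(i),i["dist_coeffs"])[0,0]
    d=M[:3,:3]@[u[0],u[1],1]; o=M[:3,3]
    return o+d*(z-o[2])/d[2]
def red(img):
    h=cv2.cvtColor(img,cv2.COLOR_RGB2HSV)
    m=((h[...,0]<8)|(h[...,0]>172))&(h[...,1]>150)&(h[...,2]>70)
    return cv2.connectedComponentsWithStats(m.astype(np.uint8))
E
python3 - <<'E'
from h import *
for n in ["top","scene"]:
    im=cv2.cvtColor(cv2.imread(f"pics/{n}0.png"),cv2.COLOR_BGR2RGB)
    k,l,s,c=red(im)
    for j in range(1,k):
        if s[j,4]>15: print(n,c[j].round(1),s[j].tolist(),ray(n,c[j],.168).round(4))
print("boat",ray("top",(335,148),.01),"filler",ray("top",(385,180),.02),"timer",ray("top",(385,232),.02),"tape",ray("top",(344,281),.02), "brass",ray("top",(331,222),.045))
im=cv2.imread("pics/top0.png")[130:250,270:420]
cv2.imwrite("pics/topcrop.png",cv2.resize(im,None,fx=5,fy=5,interpolation=cv2.INTER_CUBIC))
E
```

```text
top [206.9  87.4] [203, 81, 9, 13, 76] [0.819  0.0733 0.168 ]
top [384.4 178.8] [379, 163, 12, 32, 214] [ 0.5764 -0.3431  0.168 ]
top [366.7 174.7] [363, 171, 8, 8, 48] [ 0.5875 -0.3024  0.168 ]
top [299.5 184.9] [296, 181, 8, 9, 55] [ 0.5674 -0.1443  0.168 ]
scene [301.7 166.4] [299, 164, 6, 6, 22] [ 0.5899 -0.3084  0.168 ]
scene [309.8 187.1] [304, 182, 13, 11, 65] [ 0.5015 -0.2405  0.168 ]
scene [164.2 191.5] [159, 186, 12, 12, 101] [0.8167 0.0839 0.168 ]
scene [273.3 191.2] [270, 188, 8, 7, 40] [ 0.5712 -0.1468  0.168 ]
boat [ 0.70824551 -0.25693664  0.01      ] filler [ 0.61006862 -0.38669333  0.02      ] timer [ 0.46777779 -0.37640897  0.02      ] tape [ 0.34203353 -0.26026951  0.02      ] brass [ 0.49513561 -0.23050614  0.045     ]
```

View pics/topcrop.png

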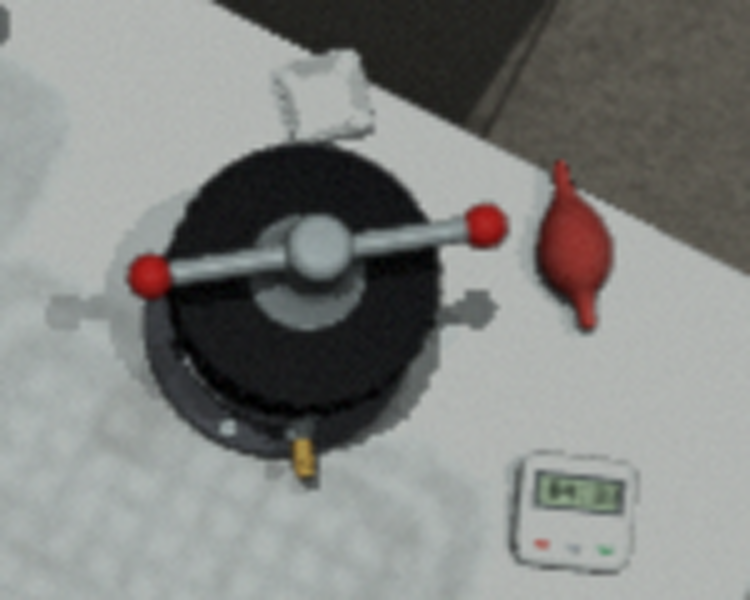

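>>> send_rows:
  deltas: "0 28.9 -7 -4 0; 0 28.9 -7 -4 0; 0 28.9 -7 -4 0; 0 28.9 -7 -4 0; 0 28.9 -7 -4 0"

```text
clock: 0.52
ee_pos: [0.3454, -0.4079, 0.2509]
ee_rot: [[0.911, 0.413, -0.001], [0.414, -0.911, 0.001], [-0.0, -0.001, -1.0]]
wrist_force: [0.3, -1.2, 0.3]
opening: 0.0853
```

>>> send_rows:
  deltas: "0 28.9 -7 0 0; 0 28.9 -7 0 0; 0 28.9 -7 0 0; 0 28.9 -7 0 0; 0 28.9 -7 0 0"

```text
clock: 0.93
ee_pos: [0.4626, -0.316, 0.2507]
ee_rot: [[0.91, 0.414, -0.001], [0.414, -0.91, 0.001], [-0.0, -0.001, -1.0]]
wrist_force: [0.5, -0.6, -0.3]
opening: 0.0858
```

>>> send_rows:
  deltas: "0 28.9 -7 0 0; 0 28.9 -7 0 0; 0 28.9 -7 0 0; 0 28.9 -7 0 0; 0 28.9 -7 0 0"

```text
clock: 1.35
ee_pos: [0.5796, -0.2244, 0.2506]
ee_rot: [[0.91, 0.414, -0.001], [0.414, -0.91, 0.0], [-0.001, -0.001, -1.0]]
wrist_force: [0.4, -0.8, 0.4]
opening: 0.0852
```

>>> send_rows:
  deltas: "0 0 0 0 -0.1; 0 0 0 0 -0.1; 0 0 0 0 -0.1; 0 0 0 0 -0.1; 0 0 0 0 -0.05"

```text
clock: 1.77
ee_pos: [0.5787, -0.2254, 0.2503]
ee_rot: [[0.636, 0.772, -0.002], [0.772, -0.636, 0.001], [-0.001, -0.002, -1.0]]
wrist_force: [1.4, 0.6, -0.3]
opening: 0.085
```

>>> send_rows:
  deltas: "0 0 0 0 0; 0 0 0 0 0; 0 0 0 0 0"

```text
clock: 2.02
ee_pos: [0.5787, -0.2256, 0.2509]
ee_rot: [[0.641, 0.768, -0.001], [0.768, -0.641, 0.0], [-0.0, -0.001, -1.0]]
wrist_force: [0.4, -0.3, 0.1]
opening: 0.0856
```

Run:
```python
from h import *
s=r.get_state();iT=T("wrist")
im=r.snapshot("wrist");cv2.imwrite("pics/w1.png",cv2.cvtColor(im,cv2.COLOR_RGB2BGR))
k,l,st,c=red(im)
for j in range(1,k):
    if st[j,4]>60: print(c[j].round(1),st[j].tolist(),ray("wrist",c[j],.168,iT).round(4))
print(s["clock"],s["ee_pos"],s["ee_rot"].round(3).tolist(),s["joint_pos"].round(3),s["wrist_force"],s["ft_torque"])
```

```text
[173.7 127.6] [157, 110, 35, 37, 963] [ 0.5663 -0.1427  0.168 ]
[384.  265.4] [342, 226, 86, 78, 2082] [ 0.6108 -0.2992  0.168 ]
2.0167 [ 0.57870874 -0.22561686  0.25089077] [[0.641, 0.768, -0.001], [0.768, -0.641, 0.0], [-0.0, -0.001, -1.0]] [-0.463  0.245  1.151 -0.     1.746  0.232] [ 0.41831094 -0.33246331  0.12018468] [0.04482816 0.01065551 0.01513324]
```

View pics/w1.png

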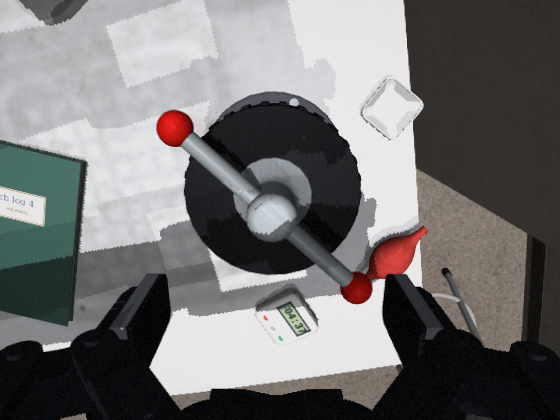

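The wrist picture shows the hub top at about (271,216), the balls at (174,128) and (356,288), and the finger tips either side below. The right ball merges with the bulb in the red mask, so I read its centre by eye.

Run:
```python
from h import *
iT=T("wrist")
a=ray("wrist",(174,127.6),.168,iT);b=ray("wrist",(356.5,288),.168,iT);print(a,b,(a+b)/2,ray("wrist",(271,217),.182,iT),np.hypot(*(a-b)[:2]),np.degrees(np.arctan2(*(a-b)[1::-1])))
```

```text
[ 0.56638349 -0.1428872   0.168     ] [ 0.58642204 -0.30132376  0.168     ] [ 0.57640276 -0.22210548  0.168     ] [ 0.57786908 -0.22019064  0.182     ] 0.1596987428280683 97.20831278544114
```

>>> send_rows:
  deltas: "0 1.7 -3.6 20 0; 0 0 0 25 0; 0 0 0 20 0; 0 0 0 15 0; 0 0 0 10 0"

```text
clock: 2.48
ee_pos: [0.5762, -0.2216, 0.1588]
ee_rot: [[0.64, 0.768, -0.003], [0.768, -0.64, 0.002], [-0.001, -0.003, -1.0]]
wrist_force: [-0.3, -0.4, -0.7]
opening: 0.0853
```

>>> send_rows:
  deltas: "0 0 0 10 0; 0 0 0 7 0; 0 0 0 5 0; 0 0 0 0 0"

```text
clock: 2.82
ee_pos: [0.5769, -0.2219, 0.1385]
ee_rot: [[0.64, 0.769, -0.001], [0.769, -0.64, 0.0], [-0.0, -0.001, -1.0]]
wrist_force: [-0.0, 0.1, -0.0]
opening: 0.0852
```

Run:
```python
from h import *
s=r.get_state()
im=r.snapshot("wrist");cv2.imwrite("pics/w2.png",cv2.cvtColor(im,cv2.COLOR_RGB2BGR))
print(s["clock"],s["ee_pos"],s["wrist_force"],s["ft_torque"])
```

```text
2.8167 [ 0.57690365 -0.22193675  0.13852957] [-0.04473041  0.09302901 -0.01460732] [-0.04481987 -0.00917425  0.04437932]
```

View pics/w2.png

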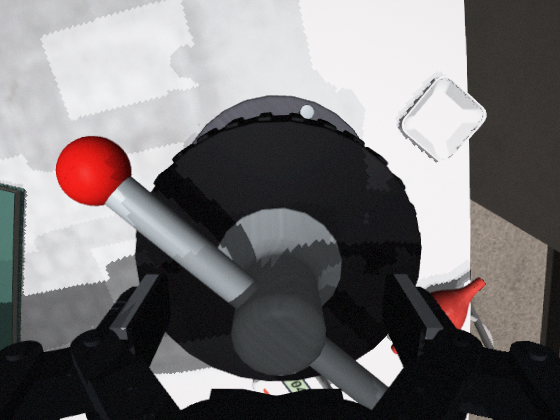

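The hub sits at (279,335), midway between the fingers, and the bar is clear of both. Next I turn clockwise and feel for contact.

>>> send_rows:
  deltas: "0 0 0 0 0.06; 0 0 0 0 0.06; 0 0 0 0 0.05; 0 0 0 0 0.03; 0 0 0 0 0.03"

```text
clock: 3.28
ee_pos: [0.5778, -0.2224, 0.1409]
ee_rot: [[0.799, 0.601, 0.002], [0.601, -0.799, -0.001], [0.001, 0.002, -1.0]]
wrist_force: [-0.1, 0.9, -0.2]
opening: 0.0852
```

```bash
cat > st.py <<'E'
from h import *
s=r.get_state();R=s["ee_rot"];print(s["clock"],s["ee_pos"].round(4),"psi",np.degrees(np.arctan2(R[1,1],R[0,1])).round(2)+180,"q6",s["joint_pos"][5].round(3),s["wrist_force"].round(2),s["ft_torque"].round(3),s["joint_torque"][5].round(3))
E
python3 st.py
```

```text
3.2833 [ 0.5778 -0.2224  0.1409] psi 126.97 q6 0.467 [-0.07  0.89 -0.16] [ 0.039 -0.083 -0.027] -0.285
```

>>> send_rows:
  deltas: "0 0 0 0 0.03; 0 0 0 0 0.03; 0 0 0 0 0.02"

```text
clock: 3.53
ee_pos: [0.5778, -0.2224, 0.1407]
ee_rot: [[0.844, 0.536, 0.002], [0.536, -0.844, -0.001], [0.001, 0.002, -1.0]]
wrist_force: [0.5, 0.2, 0.2]
opening: 0.0854
```

```bash
python3 st.py
```

```text
3.5333 [ 0.5778 -0.2224  0.1407] psi 122.4 q6 0.546 [0.51 0.24 0.15] [ 0.022  0.015 -0.009] -0.128
```

>>> send_rows:
  deltas: "0 0 0 0 0.02; 0 0 0 0 0.02; 0 0 0 0 0"

```text
clock: 3.78
ee_pos: [0.5773, -0.2221, 0.1397]
ee_rot: [[0.865, 0.502, 0.001], [0.502, -0.865, -0.0], [0.0, 0.001, -1.0]]
wrist_force: [0.6, -0.2, 0.1]
opening: 0.0853
```

```bash
python3 st.py
```

```text
3.7833 [ 0.5773 -0.2221  0.1397] psi 120.14 q6 0.586 [ 0.56 -0.24  0.08] [ 0.018 -0.053  0.058] 0.14
```

>>> send_rows:
  deltas: "0 0 0 0 0.025; 0 0 0 0 0.025; 0 0 0 0 0.02"

```text
clock: 4.03
ee_pos: [0.5771, -0.2221, 0.1396]
ee_rot: [[0.898, 0.441, 0.0], [0.441, -0.898, -0.0], [-0.0, 0.0, -1.0]]
wrist_force: [-0.8, -0.1, -0.4]
opening: 0.0854
```

```bash
python3 st.py
```

```text
4.0333 [ 0.5771 -0.2221  0.1396] psi 116.15 q6 0.656 [-0.79 -0.06 -0.43] [-0.023  0.068  0.29 ] 0.098
```

>>> send_rows:
  deltas: "0 0 0 0 0.02; 0 0 0 0 0.02; 0 0 0 0 0.02"

```text
clock: 4.28
ee_pos: [0.5772, -0.2221, 0.1395]
ee_rot: [[0.923, 0.385, 0.0], [0.385, -0.923, -0.0], [0.0, 0.0, -1.0]]
wrist_force: [-0.6, -0.2, 0.4]
opening: 0.0855
```

```bash
python3 st.py
```

```text
4.2833 [ 0.5772 -0.2221  0.1395] psi 112.65 q6 0.717 [-0.56 -0.25  0.38] [-0.052  0.065  0.253] 0.06
```

Contact came at ψ ≈ 117°, and the cap turns with about 0.25 N·m of drag. I'll keep the steps small until it is past the 0.25 rad slack.

>>> send_rows:
  deltas: "0 0 0 0 0.02; 0 0 0 0 0.02; 0 0 0 0 0.02"

```text
clock: 4.53
ee_pos: [0.5773, -0.2221, 0.1395]
ee_rot: [[0.944, 0.329, 0.0], [0.329, -0.944, -0.0], [0.0, 0.0, -1.0]]
wrist_force: [0.0, -0.5, 2.0]
opening: 0.0857
```

```bash
python3 st.py
```

```text
4.5333 [ 0.5773 -0.2221  0.1395] psi 109.19 q6 0.777 [ 0.03 -0.55  1.96] [-0.045  0.056  0.26 ] 0.063
```

>>> send_rows:
  deltas: "0 0 0 0 0.02; 0 0 0 0 0.02; 0 0 0 0 0.02"

```text
clock: 4.78
ee_pos: [0.5773, -0.2221, 0.1395]
ee_rot: [[0.962, 0.271, 0.001], [0.271, -0.962, -0.0], [0.0, 0.0, -1.0]]
wrist_force: [0.0, -0.2, 1.3]
opening: 0.0852
```

```bash
python3 st.py
```

```text
4.7833 [ 0.5773 -0.2221  0.1395] psi 105.75 q6 0.837 [ 0.04 -0.16  1.28] [-0.042 -0.04   0.287] 0.064
```

>>> send_rows:
  deltas: "0 0 0 0 0.02; 0 0 0 0 0.02; 0 0 0 0 0.02"

```text
clock: 5.03
ee_pos: [0.5773, -0.2221, 0.1395]
ee_rot: [[0.977, 0.213, 0.001], [0.213, -0.977, -0.0], [0.0, 0.0, -1.0]]
wrist_force: [-0.0, -0.4, 1.4]
opening: 0.0855
```

```bash
python3 st.py
```

```text
5.0333 [ 0.5773 -0.2221  0.1395] psi 102.31 q6 0.897 [-0.  -0.4  1.4] [-0.071 -0.018  0.279] 0.065
```

>>> send_rows:
  deltas: "0 0 0 0 0.02; 0 0 0 0 0.02; 0 0 0 0 0.02"

```text
clock: 5.28
ee_pos: [0.5773, -0.2221, 0.1395]
ee_rot: [[0.988, 0.154, 0.001], [0.154, -0.988, -0.0], [0.0, 0.0, -1.0]]
wrist_force: [1.1, -0.9, 2.2]
opening: 0.0853
```

```bash
python3 st.py
```

```text
5.2833 [ 0.5773 -0.2221  0.1395] psi 98.87 q6 0.957 [ 1.12 -0.92  2.22] [-0.084 -0.11   0.262] 0.065
```

The cap has turned more than 0.3 rad clockwise with no stop, so clockwise loosens it (reverse thread). I can go faster now.

>>> send_rows:
  deltas: "0 0 0 0 0.03; 0 0 0 0 0.04; 0 0 0 0 0.05; 0 0 0 0 0.05; 0 0 0 0 0.05"

```text
clock: 5.7
ee_pos: [0.5775, -0.2222, 0.1395]
ee_rot: [[0.998, -0.067, 0.001], [-0.067, -0.998, -0.0], [0.001, 0.0, -1.0]]
wrist_force: [0.4, -0.6, 2.0]
opening: 0.0854
```

```bash
python3 st.py
```

```text
5.7 [ 0.5775 -0.2222  0.1395] psi 86.18 q6 1.179 [ 0.38 -0.63  1.98] [-0.196 -0.147  0.268] -0.213
```

>>> send_rows:
  deltas: "0 0 0 0 0.05; 0 0 0 0 0.05; 0 0 0 0 0.05; 0 0 0 0 0.05; 0 0 0 0 0.05"

```text
clock: 6.12
ee_pos: [0.5776, -0.2223, 0.1395]
ee_rot: [[0.95, -0.311, 0.001], [-0.311, -0.95, -0.001], [0.001, 0.0, -1.0]]
wrist_force: [1.7, -2.0, 0.7]
opening: 0.0856
```

```bash
python3 st.py
```

```text
6.1167 [ 0.5776 -0.2223  0.1395] psi 71.86 q6 1.429 [ 1.71 -2.01  0.7 ] [-0.194 -0.267  0.269] -0.212
```

>>> send_rows:
  deltas: "0 0 0 0 0.05; 0 0 0 0 0.05; 0 0 0 0 0.05; 0 0 0 0 0.05; 0 0 0 0 0.05"

```text
clock: 6.53
ee_pos: [0.5777, -0.2224, 0.1395]
ee_rot: [[0.844, -0.537, 0.002], [-0.537, -0.844, -0.001], [0.002, -0.0, -1.0]]
wrist_force: [2.1, -0.8, 0.5]
opening: 0.0853
```

```bash
python3 st.py
```

```text
6.5333 [ 0.5777 -0.2224  0.1395] psi 57.53 q6 1.679 [ 2.13 -0.8   0.51] [-0.223 -0.245  0.278] -0.212
```

>>> send_rows:
  deltas: "0 0 0 0 0.05; 0 0 0 0 0.05; 0 0 0 0 0.05; 0 0 0 0 0.05; 0 0 0 0 0.05"

```text
clock: 6.95
ee_pos: [0.5778, -0.2225, 0.1395]
ee_rot: [[0.685, -0.729, 0.002], [-0.729, -0.685, -0.001], [0.002, -0.0, -1.0]]
wrist_force: [1.9, -1.6, 1.0]
opening: 0.0854
```

```bash
python3 st.py
```

```text
6.95 [ 0.5778 -0.2225  0.1395] psi 43.21000000000001 q6 1.929 [ 1.88 -1.65  0.98] [-0.304 -0.246  0.297] -0.212
```

>>> send_rows:
  deltas: "0 0 0 0 0.05; 0 0 0 0 0.05; 0 0 0 0 0.05; 0 0 0 0 0.05; 0 0 0 0 0.05"

```text
clock: 7.37
ee_pos: [0.5779, -0.2227, 0.1396]
ee_rot: [[0.483, -0.876, 0.002], [-0.876, -0.483, -0.002], [0.002, -0.001, -1.0]]
wrist_force: [1.4, -1.5, 0.7]
opening: 0.0856
```

```bash
python3 st.py
```

```text
7.3667 [ 0.5779 -0.2227  0.1396] psi 28.879999999999995 q6 2.179 [ 1.45 -1.48  0.67] [-0.287 -0.308  0.325] -0.212
```

>>> send_rows:
  deltas: "0 0 0 0 0.05; 0 0 0 0 0.05; 0 0 0 0 0.05; 0 0 0 0 0.04; 0 0 0 0 0.02"

```text
clock: 7.78
ee_pos: [0.5778, -0.2228, 0.1395]
ee_rot: [[0.291, -0.957, 0.002], [-0.957, -0.291, -0.002], [0.002, -0.001, -1.0]]
wrist_force: [3.0, -3.0, 0.8]
opening: 0.0857
```

>>> send_rows:
  deltas: "0 0 0 0 0; 0 0 0 0 -0.05; 0 0 0 0 -0.1; 0 0 0 0 -0.1; 0 0 0 0 -0.1"

```text
clock: 8.2
ee_pos: [0.5762, -0.2212, 0.1383]
ee_rot: [[0.607, -0.795, -0.003], [-0.795, -0.607, 0.002], [-0.003, 0.001, -1.0]]
wrist_force: [-0.1, -0.3, 0.0]
opening: 0.0855
```

>>> send_rows:
  deltas: "0 0 0 0 0; 0 0 0 -20 0; 0 0 0 -40 0; 0 0 0 -40 0; 0 0 0 -30 0"

```text
clock: 8.62
ee_pos: [0.5769, -0.2216, 0.2721]
ee_rot: [[0.601, -0.799, 0.001], [-0.799, -0.601, 0.0], [0.0, -0.001, -1.0]]
wrist_force: [0.0, 0.1, 0.6]
opening: 0.0851
```

>>> send_rows:
  deltas: "0 0 0 0 0; 0 0 0 0 0; 0 0 0 0 0"

```text
clock: 8.87
ee_pos: [0.5767, -0.2217, 0.2682]
ee_rot: [[0.602, -0.798, -0.002], [-0.798, -0.602, 0.001], [-0.002, 0.001, -1.0]]
wrist_force: [0.5, -0.5, -1.0]
opening: 0.0854
```

```bash
python3 st.py
python3 - <<'E'
from h import *
iT=T("wrist")
for n in ["wrist","top"]:
    im=r.snapshot(n);cv2.imwrite(f"pics/{n}3.png",cv2.cvtColor(im,cv2.COLOR_RGB2BGR))
    k,l,st,c=red(im)
    for j in range(1,k):
        if st[j,4]>25: print(n,c[j].round(1),st[j].tolist(),ray(n,c[j],.168,iT if n=="wrist" else None).round(4))
E
```

```text
8.8667 [ 0.5767 -0.2217  0.2682] psi 37.02000000000001 q6 2.037 [ 0.49 -0.46 -0.97] [-0.013  0.038 -0.039] 0.012
wrist [353.6  14.7] [321, 0, 68, 37, 1478] [ 0.6112 -0.3446  0.168 ]
wrist [183.6 126.6] [168, 111, 33, 33, 836] [ 0.656  -0.2278  0.168 ]
wrist [358.8 275. ] [345, 262, 27, 26, 537] [ 0.4954 -0.2148  0.168 ]
top [206.9  87.5] [203, 81, 9, 13, 81] [0.8188 0.0732 0.168 ]
```

View pics/wrist3.png

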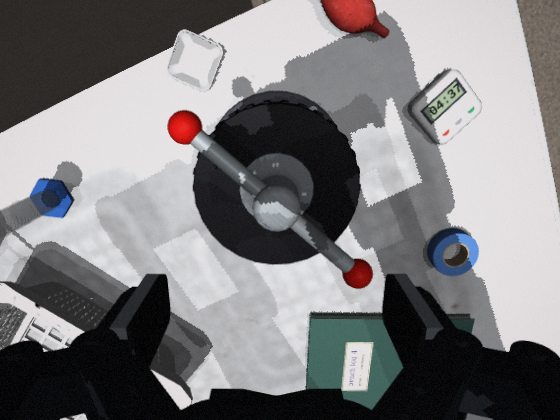

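View pics/top3.png

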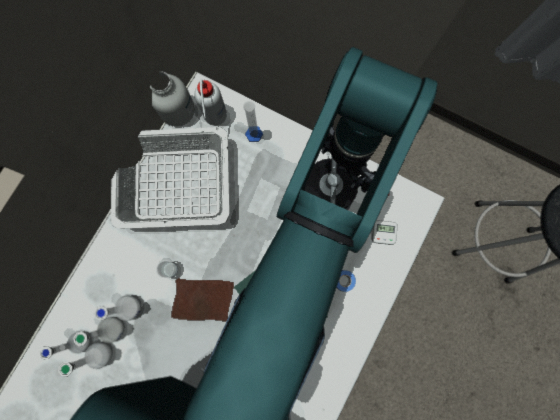

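The wrist picture shows the balls at (184,127) and (359,275). The bar has turned about 102° (1.78 rad) clockwise, from 97.2° to −4.6°. The fingers are clear above it, and the objects in view have not moved.

```bash
python3 -c "
from plant import r
print(r.sign_off())"
```

```text
the job is handed in; nothing more can be done
None
```

The cap is loosened by about 102° (1.78 rad) clockwise seen from above, so this one has a reverse thread. I placed the open fingers either side of the hub and turned the tool in place, so both fingers pushed the cross bar. It moved with an even drag of about 0.25–0.3 N·m and never stopped solid.

- **Turn:** the wrist camera put the bar at 97.2° before and −4.6° after. Since the cap started within 0.1 rad of zero, the joint should be at least 1.68 rad from zero, against the 1.4 needed.
- **Forces:** the wrist force readings I took while pushing stayed below about 4.5 N, well under the limits.
- **Clear of the cap:** I backed off and lifted to a TCP height of 0.268 m. The force then read about zero, within sensor noise.
- **Other objects:** the timer, tape, bulb and dish looked undisturbed in the last pictures. I checked this by eye and did not measure it.
- **Failed check:** the arm hid the bar in the last overhead picture, so the final angle rests on the wrist camera and agrees with how far the tool turned.
- **Time:** the job was handed in at about 9 s of the 42 s allowed.

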